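# Transfer a loaded instrument tray onto the isolated platform

## Task

The steel instrument tray is held on the white loading stand by an upright T-handled stop pin. Pull the pin out and put it in the metal pin pot, then slide the tray by its handle across the open gap onto the vibration-isolated platform, right up to the end stop: it is nose-heavy, so do not lift it or let its nose sag into the gap, and keep what it carries standing in it. Finally swing the platform's latch fully closed behind the tray, and leave the other things on the bench where they are.

Things in the scene. Friction and masses are not known exactly. Their poses are not given: they have to be found in the camera images.
- stand: Fixed white loading stand with a slippery top, 210 x 156 mm at z = 62 mm, centred on this point (which is at bench level). Its x axis is the direction of travel; two low rails guide the tray with 3 mm play on either side. The stop pin's sleeve is on its centre line, 90 mm along +x. Its edge at +105 mm is where the gap begins.
- tray: Steel tray, 0.22 kg; origin under its centre. 180 mm long (x, nose at +x), 130 mm wide (y), rim 16 mm high, floor 4 mm thick, nose bevelled up 4 mm underneath. Loaded, it balances about 25 mm nearer the nose than its centre, less than the gap's width from the nose: pushed with nothing holding the rear down, it tips into the gap.
- tray_handle (a point): Centre of the tray's black bar handle: 68 mm long (y), 12 mm thick (x), 14 mm high; 44 mm above the tray's underside, 78 mm behind its centre. Under the bar 33 mm are free above the tray's floor (two posts 26 mm to either side). Axes are the tray's: x towards the nose, the way to travel.
- tray_mid (a point): Centre of the tray, 8 mm above its underside; axes as the tray's.
- platform: Fixed platform, an aluminium breadboard 240 mm long on rubber feet, with flared side rails (3 mm play each side) and an end stop with rubber bumpers. Origin at bench level, on the rails' centre line, 120 mm past its entry edge; x is the direction of travel, as the stand's. Its top is 1.5 mm lower than the stand's. The open gap between the two is 96 to 108 mm wide.
- home (a point): Point fixed to the platform where tray_mid lies when the tray rests against the end stop; axes as the platform's.
- pin: Stop pin, 0.07 kg: steel shaft 10 mm in diameter, 129 mm long in all, with a T-handle. Origin under its 18 mm collar, which rests on the stand's top; the 50 mm of shaft below it stand loosely in the sleeve, so pull it more than 50 mm straight up. It stands just in front of the tray's nose and blocks it.
- pin_grip (a point): Centre of the pin's T-handle: a black bar 38 mm long (its x axis), 11 mm thick (y), 14 mm high; z points up the shaft. 72 mm above the stand's top and 122 mm above the pin's tip.
- pin_tip (a point): Lower tip of the stop pin, on its axis.
- pot_rim (a point): Centre of the mouth of the pin pot, an open upright metal cup, 49 mm inside and 54 mm outside diameter, 80 mm high, inner floor 76 mm below the mouth, standing loose (0.35 kg) on the bench on the far side of the stand. The pin goes in tip down and then leans in it, T-handle above the rim.
- latch_knob (a point): On the axis of the latch's black upright knob, 30 mm above the platform's top: 14 mm in diameter, 20 to 44 mm above the top. It stands on the free end of a steel finger that swings level about an upright hinge beside the platform's entry, on the side away from the robot; 36 mm from the hinge axis.
- latch_hinge (a point): On the latch's upright hinge axis, at the height of latch_knob.
- latch (a joint): Latch angle: 0 open (finger points back to the stand), 1.571 closed (it points across the entry, behind the tray's rear end). From above it closes counter-clockwise: the knob moves first towards the robot, then in the direction of travel. Starts at 0 to 0.3, stays where left, takes about 1 N. With the tray home the closed finger stands 2.5 mm behind it.
- housing_mid (a point): Centre of the photodiode housing, a black box with a pale top, about 81 x 62 x 42 mm, 0.4 kg, standing loose in the front half of the tray.
- tube_mid (a point): Centre of the short black lens tube, 31 mm in diameter and 29 mm high, standing loose in the tray behind the housing, to one side.
- tape_mid (a point): Centre of a roll of tape lying on the bench, 100 mm across, 25 mm high; a bystander.
- driver_mid (a point): Middle of a black-handled screwdriver lying on the bench, 139 mm long, 18 mm high; a bystander.
- stick_mid (a point): Centre of a small USB stick lying on the bench, 46 x 42 x 8 mm; a bystander.

How it is judged:
On the way, in this order (a step that is already met when the one before it is completed fails the run):
1. the stop pin is in the pin pot (horizontal distance between pin_tip and pot_rim below 0.027 m and height (world z) of pin_tip below 0.03 m and angle between pot_rim's own z axis and vertical below 0.15 rad), for 0.2 s.
2. the tray lies flat and wholly on the platform (x of tray_mid in the frame of home between -0.03 and 0.004 m and y of tray_mid in the frame of home between -0.006 and 0.006 m and z of tray_mid in the frame of home between -0.004 and 0.004 m and angle between tray_mid's own z axis and vertical below 0.03 rad), for 0.2 s.
3. the latch is closed behind it (value of joint latch above 1.35 rad), for 0.2 s.
At the end, for the whole second after the job is handed in: The pin's tip is inside the upright pin pot; the tray lies flat on the platform within 6 mm of its home point at the end stop; the housing and the lens tube stand upright in it; the latch is closed beyond 1.35 rad; all is at rest (all of step 1 and x of tray_mid in the frame of home between -0.006 and 0.004 m and y of tray_mid in the frame of home between -0.006 and 0.006 m and z of tray_mid in the frame of home between -0.004 and 0.004 m and angle between tray_mid's own z axis and vertical below 0.03 rad and angle between housing_mid's own z axis and vertical below 0.15 rad and x of housing_mid in the frame of tray_mid between -0.06 and 0.06 m and y of housing_mid in the frame of tray_mid between -0.04 and 0.04 m and angle between tube_mid's own z axis and vertical below 0.2 rad and x of tube_mid in the frame of tray_mid between -0.08 and 0.08 m and y of tube_mid in the frame of tray_mid between -0.06 and 0.06 m and value of joint latch above 1.35 rad and linear speed of each of tray, pin below 0.02 m/s); the robot touches nothing.
It fails at once if the tray tips or sags (more than 0.06 rad, about 10 mm over its length) (angle between tray_mid's own z axis and vertical above 0.06 rad).
It fails at once if the tray is lifted (more than 10 mm) (height (world z) of tray_mid above 0.08 m).
It fails at once if the tray's load falls over (angle between housing_mid's own z axis and vertical above 0.4 rad or angle between tube_mid's own z axis and vertical above 0.6 rad).
It fails at once if the pin pot is knocked over (angle between pot_rim's own z axis and vertical above 0.5 rad).
It fails at once if a bystander is displaced by more than 30 mm (distance of any of tape_mid, driver_mid, stick_mid from where it was at the start of the episode above 0.03 m).
It also fails if it takes over 72 s, if anything falls off the work surface, if the arm or the gripper's body presses on something with over 40 N, if the wrist force passes 120 N, or if a joint passes its speed limit or range.

## Robot

A 6-joint arm with a two-finger parallel gripper is mounted at the origin on a cart in front of the work surface, level with it; the furniture and walls round the work are solid. World frame = base frame: x ahead of the robot, y to its left, z up, the work surface at z = 0. Lengths are in m, angles in rad, forces in N, time in s.
With the tool pointing down it reaches from about 0.3 to 0.825 m from the base axis. Payload 5.4 kg.
Tool frame: the origin (TCP) lies midway between the tips of the shut fingers; the grasp point (between the pads) lies 19 mm behind it (r.tcp_to_grasp is the distance from the TCP to the grasp point, in m); z points along the fingers, y is the line along which they close (so a half turn about z gives the same grasp; the last joint's range is limited). The gripper opens to 92 mm and grips with 3 to 60 N. Pads are 20 mm wide; open, the fingers measure 128 mm over their backs; the gripper's body (75 mm by 189 mm) begins 69 mm behind the grasp point.
Start: joints at [1.093, 0.158, 1.597, -0, 1.386, -0.21], TCP at [0.152, 0.554, 0.215] pointing down, gripper open.
Joint ranges: [-2.91, 2.91], [-0.94, 2.29], [0.18, 2.7], [-1.29, 4.43], [0.17, 2.64], [-3, 3]. Speed limits (rad/s): [2.57, 2.57, 3.14, 3.14, 3.14, 3.14].

## Interface

Orientations are given as a unit quaternion [x, y, z, w].
In Python, from bench import r gives the robot as it stands.
- The arm moves only by the tool drive_tool, never from a script. Its argument "deltas" is a list of rows, each a list of 2 entries, a list of its own where there are three numbers: the shift along the tool's x, y, z normalised to -1 to 1, where 1 is 0.15 m, then the turn about the tool's z normalised to -1 to 1, where 1 is 90 degrees. In form: [[[dx, dy, dz], twist], ...]. A call has 1 to 5 rows; each row is the pose to reach, as a shift and turn from the pose commanded when the call began, along the tool's axes at that moment; what a row does not reach only later rows make up. A row lasts 1/10 s, in which the tool goes at most 50 mm and 8.59 degrees, less where a joint would pass 70% of its speed; a pose out of reach is approached as far as the arm can. A call with a number of a shift or a turn outside -1 to 1 is refused whole. A call with a gripper value outside its range is refused whole. "hand" is the opening, from -1 (shut) to 1 (fully open), set as the call begins (left out, the last holds). The fingers move at their own pace and stop on an object; "grip_force" is the grip in N (left out, the last holds). Time passes only in rows, so rows that repeat a pose let the fingers close. It gives the time, the measured TCP pose, the force, the opening and the grip force at its end, in the units of the state.
- r.observe(): the state, without advancing time (a new reading comes with each control period).
- r.read_camera(name): name is "scene" or "top" or "wrist"; returns a dict with "frame" (420x560x3 uint8, red, green, blue), "mtx" (3x3 intrinsics, pixels), "D" ([k1, k2, p1, p2, k3] as OpenCV has them; the pictures are not rectified), "rvec" (rotation vector, rad) and "tvec" (3), from world to camera coordinates, as OpenCV has them. Camera axes: x right, y down, z forward; pixel columns grow to the right and rows downward; lengths in m; the calibration is good to about 2 mm. A picture is of the moment at which its call begins. There is no depth.
- r.finish_job(): hands the job in; it is judged then, once.
Trained networks look in a picture, given as the dict that the camera call returned (one of the last four; its "shot" number tells which), for a name from the list of things; names that differ only in an ending like _2 or _b are one class to them, and where a whole thing is asked for, a point or a joint stands for the part that bears it (a point fixed in the world has none). Each returns a list of dicts, best first, with "confidence" (0 to 1); they miss things now and then, are a little off and sometimes report something else, mostly with a low value. They report only what shows in the picture. A call takes as long as a camera call.
- r.search_frame(picture, thing): "bbox" ([left, top, right, bottom] in pixels, round what is visible of it).
The state is a dict: "t": time; "qpos": joint angles; "qd": joint speeds; "joint_efforts": joint torques, N m; "tool_pos": TCP position; "eef_rot": TCP orientation; "wrist_force": force on the tool from outside, world axes, zero at the start; "wrist_torque": the same for the moment, N m; "grip_width": finger opening in m; "finger_force": force on a finger pad.
Only numpy, scipy, OpenCV 4.12 (cv2) and the standard library are available. Lean on these libraries where they do the work, as an engineer would, in place of code of your own. Each camera call takes 0.05 s, during which the arm holds its last target. There are 200 camera calls.

## Working session

There is one attempt and no reset: what is moved stays moved. The work goes in short steps, Python scripts to look and compute and a tool call to move; the robot and the scene stay as the last step left them, time stands still between calls to the robot, and variables do not carry over. Pictures are saved under pics/ and viewed, at most 10 in all, crops included, and the job is handed in when it is done.

Besides the shell and the picture viewer there is one more tool, called in YAML: its name, and indented under it one key for each argument. drive_tool: Moves the arm, as the interface text tells. Scaled input: -1 to 1 covers 0.15 m each way for a shift and 90 degrees each way for a turn. Its arguments: {"type":"object","properties":{"deltas":{"type":"array"},"hand":{"type":"number"},"grip_force":{"type":"number"}},"required":["deltas"]}

```bash
mkdir -p pics; cat > h.py <<'E'
import numpy as np, cv2
from bench import r
from scipy.spatial.transform import Rotation as R
def save(p,n): cv2.imwrite(f'pics/{n}.png',p['frame'][:,:,::-1])
def ray(p,uv):
    n=cv2.undistortPoints(np.array([[uv]],float),p['mtx'],np.array(p['D'],float))[0,0]
    M=cv2.Rodrigues(np.array(p['rvec'],float))[0]; c=-M.T@np.array(p['tvec']).ravel()
    d=M.T@np.array([n[0],n[1],1.]); return c,d/np.linalg.norm(d)
def atz(p,uv,z):
    c,d=ray(p,uv); return c+d*(z-c[2])/d[2]
def tri(*pu):
    A=0;b=0
    for p,uv in pu:
        c,d=ray(p,uv);P=np.eye(3)-np.outer(d,d);A=A+P;b=b+P@c
    return np.linalg.solve(A,b)
def proj(p,X): return cv2.projectPoints(np.array(X,float).reshape(-1,3),np.array(p['rvec'],float),np.array(p['tvec'],float),p['mtx'],np.array(p['D'],float))[0].reshape(-1,2)
def find(p,names):
    o={}
    for n in names:
        l=r.search_frame(p,n)
        if l: o[n]=np.array(l[0]['bbox']); print(n,[(np.round(x['bbox']).astype(int).tolist(),round(x['confidence'],2)) for x in l[:2]])
    return o
def ctr(b): return ((b[0]+b[2])/2,(b[1]+b[3])/2)
def totool(dx):
    s=r.observe(); return R.from_quat(s['eef_rot']).inv().apply(dx)/0.15
E
python3 - <<'E'
from h import *
for c in('scene','top'):
    p=r.read_camera(c);save(p,c+'0');print(c,-cv2.Rodrigues(np.array(p['rvec'],float))[0].T@np.array(p['tvec']).ravel())
    find(p,['pin','pin_grip','pot_rim','tray','tray_handle','platform','stand','latch_knob','housing_mid','tube_mid','tape_mid','driver_mid','stick_mid'])
s=r.observe();print(s['t'],s['tool_pos'],s['eef_rot'],R.from_quat(s['eef_rot']).as_matrix().round(3))
E
```

```text
scene [0.13760116 0.94711689 1.19095662]
pin [([277, 254, 286, 276], 0.64), ([272, 194, 352, 268], 0.26)]
pin_grip [([280, 257, 285, 278], 0.47)]
pot_rim [([232, 253, 248, 284], 0.71), ([279, 256, 281, 276], 0.69)]
tray [([228, 270, 299, 335], 0.92), ([279, 251, 287, 276], 0.3)]
tray_handle [([227, 267, 294, 335], 0.74)]
platform [([272, 194, 348, 264], 0.6)]
stand [([230, 262, 306, 349], 0.55), ([273, 230, 284, 244], 0.55)]
latch_knob [([273, 229, 284, 242], 0.39)]
housing_mid [([255, 269, 290, 306], 0.74)]
tube_mid [([267, 309, 281, 322], 0.72)]
tape_mid [([345, 171, 370, 190], 0.53)]
driver_mid [([293, 170, 303, 175], 0.69), ([234, 210, 249, 229], 0.4)]
stick_mid [([297, 173, 303, 176], 0.49)]
top [ 0.46791634 -0.04719912  1.3608749 ]
pin [([388, 241, 421, 276], 0.35)]
pin_grip [([215, 232, 229, 239], 0.37)]
pot_rim [([217, 237, 230, 235], 0.67), ([218, 186, 235, 206], 0.55)]
tray [([160, 211, 219, 255], 0.62)]
tray_handle [([161, 210, 220, 256], 0.92)]
platform [([264, 208, 340, 273], 0.75)]
stand [([166, 209, 234, 260], 0.97)]
housing_mid [([186, 220, 220, 245], 0.95), ([264, 212, 282, 216], 0.37)]
tube_mid [([266, 213, 278, 216], 0.72), ([176, 243, 187, 250], 0.42)]
tape_mid [([387, 242, 419, 272], 0.96)]
driver_mid [([280, 159, 312, 164], 0.55), ([162, 210, 222, 255], 0.4)]
stick_mid [([379, 186, 390, 197], 0.46)]
1.4 [0.15217346 0.55448243 0.2146009 ] [1.33499964e-01 9.91048818e-01 6.77447167e-06 4.51782077e-06] [[-0.964  0.265  0.   ]
 [ 0.265  0.964  0.   ]
 [-0.     0.    -1.   ]]
```

```bash
python3 - <<'E'
import cv2
a=cv2.imread('pics/top0.png')[140:300,140:430];b=cv2.imread('pics/scene0.png')[160:360,200:390]
cv2.imwrite('pics/tc.png',cv2.resize(a,(797,440),interpolation=cv2.INTER_CUBIC))
cv2.imwrite('pics/sc.png',cv2.resize(b,(570,600),interpolation=cv2.INTER_CUBIC))
E
```

```text
(no output)
```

View pics/tc.png

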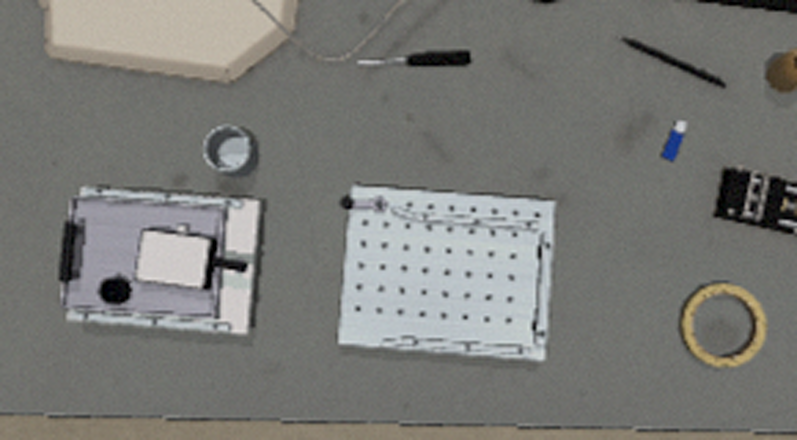

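View pics/sc.png

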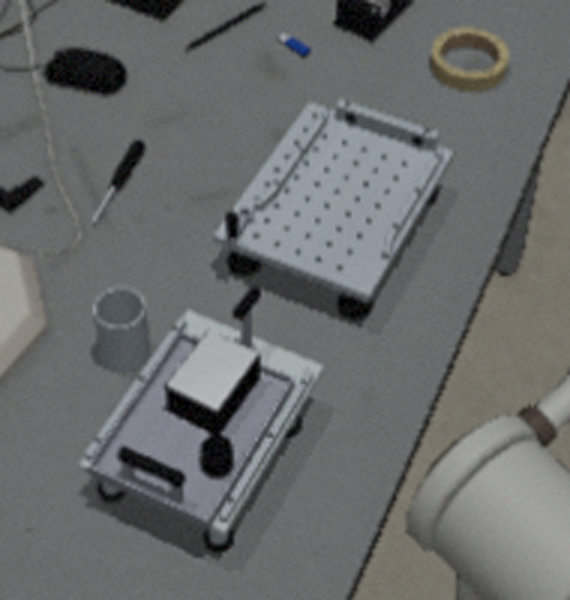

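The top view shows the pot at crop pixel (230,145), the T-handle at (231,266), the tray handle at (70,250) and the latch knob at (347,202). The scene view shows the same things at (122,307), (247,302), (151,467) and (232,225). The detector's boxes for the tray, stand and housing agree with this.

```bash
python3 - <<'E'
from h import *
t=r.read_camera('top');s=r.read_camera('scene')
T=lambda x,y:(t,(x/2.748+140-.3,y/2.75+140-.3))
S=lambda x,y:(s,(x/3+200-.3,y/3+160-.3))
for n,a,b in[('pin_grip',(232,266),(247,302)),('handle',(70,251),(151,467)),('pot',(230,142),(121,306)),('knob',(347,202),(232,220)),('house top',(175,258),(213,372))]:
    print(n,tri(T(*a),S(*b)).round(4))
L=lambda a,z:atz(*T(*a),z).round(4)
print('stand corners z.062',[L(a,.062) for a in[(264,198),(252,334),(66,321),(80,186)]])
print('plat corners z.0605',[L(a,.0605) for a in[(351,184),(555,201),(546,360),(338,345)]])
print('tee ends',L((222,265),.134),L((246,268),.134))
print('handle ends',L((74,223),.106),L((66,280),.106))
print('pot rim',L((230,145),.08), 'tape',L((724,324),.02),'driver',L((415,60),.01))
E
```

```text
pin_grip [0.4952 0.1709 0.1291]
handle [0.5079 0.3609 0.0984]
pot [0.6364 0.187  0.0712]
knob [0.5701 0.048  0.0915]
house top [0.502  0.2409 0.0981]
stand corners z.062 [array([0.5759, 0.1478, 0.062 ]), array([0.4178, 0.1564, 0.062 ]), array([0.4281, 0.3734, 0.062 ]), array([0.5857, 0.3648, 0.062 ])]
plat corners z.0605 [array([0.5945, 0.0464, 0.0605]), array([ 0.5792, -0.1925,  0.0605]), array([ 0.3953, -0.1838,  0.0605]), array([0.4072, 0.0565, 0.0605])]
tee ends [0.4951 0.1808 0.134 ] [0.4923 0.1542 0.134 ]
handle ends [0.5396 0.3556 0.106 ] [0.4752 0.3614 0.106 ]
pot rim [0.6352 0.1866 0.08  ] tape [ 0.44   -0.3989  0.02  ] driver [ 0.754  -0.0247  0.01  ]
```

drive_tool:
  deltas:
    - [[-0.24,-0.155,-0.03],0]
    - [[-0.48,-0.31,-0.06],0]
    - [[-0.72,-0.465,-0.08],0]
    - [[-0.96,-0.62,-0.08],0]
  hand: 1

```text
t: 1.9
tool_pos: [0.2674, 0.4257, 0.2273]
eef_rot: [0.133, 0.991, 0.001, 0.0]
wrist_force: [0.9, -0.3, 0.1]
grip_width: 0.0916
finger_force: 0.0
```

drive_tool:
  deltas:
    - [[-0.24,-0.155,-0.03],0]
    - [[-0.48,-0.31,-0.06],0]
    - [[-0.72,-0.465,-0.08],0]
    - [[-0.96,-0.62,-0.08],0]

```text
t: 2.3
tool_pos: [0.3819, 0.2976, 0.2394]
eef_rot: [0.133, 0.991, 0.0, 0.001]
wrist_force: [1.2, 0.5, 0.6]
grip_width: 0.0919
finger_force: 0.0
```

drive_tool:
  deltas:
    - [[-0.2,-0.13,-0.03],0.09]
    - [[-0.4,-0.26,-0.06],0.18]
    - [[-0.6,-0.39,-0.08],0.27]
    - [[-0.8,-0.52,-0.08],0.36]
    - [[-0.96,-0.62,-0.08],0.45]

```text
t: 2.8
tool_pos: [0.4962, 0.1694, 0.2509]
eef_rot: [0.471, 0.882, 0.0, 0.0]
wrist_force: [-0.6, 1.0, 0.3]
grip_width: 0.0919
finger_force: 0.0
```

drive_tool:
  deltas:
    - [[0,0,0],0.09]
    - [[0,0,0],0.18]
    - [[0,0,0],0.27]
    - [[0,0,0],0.36]
    - [[0,0,0],0.41]

```text
t: 3.3
tool_pos: [0.495, 0.1711, 0.2506]
eef_rot: [0.725, 0.688, 0.0, 0.0]
wrist_force: [-0.4, 0.9, -0.7]
grip_width: 0.0919
finger_force: 0.0
```

```bash
python3 - <<'E'
from h import *
p=r.read_camera('wrist');save(p,'w1')
find(p,['pin','pin_grip','pot_rim','tray_handle','housing_mid','latch_knob'])
s=r.observe();print(s['t'],s['tool_pos'],s['qpos'],R.from_quat(s['eef_rot']).as_matrix().round(3));print(proj(p,[[.4952,.1709,.134],[.636,.187,.08],[.568,.048,.1045]]))
E
```

```text
pin [([271, 172, 288, 224], 0.77)]
pin_grip [([271, 171, 288, 225], 0.69)]
pot_rim [([375, 122, 457, 189], 0.57)]
tray_handle [([202, 1, 357, 164], 0.67)]
housing_mid [([244, 57, 326, 160], 0.58)]
latch_knob [([348, 286, 369, 336], 0.63), ([496, 264, 499, 310], 0.53)]
3.65 [0.49493334 0.17112439 0.25061918] [ 1.01900094e-01  1.13467120e-03  1.69257384e+00 -3.06806067e-05
  1.44784575e+00  1.48646574e-01] [[ 0.047  0.999  0.   ]
 [ 0.999 -0.047 -0.   ]
 [-0.     0.    -1.   ]]
[[276.3568942  200.89290372]
 [430.14353809 160.76383428]
 [359.83074894 314.04319299]]
```

View pics/w1.png

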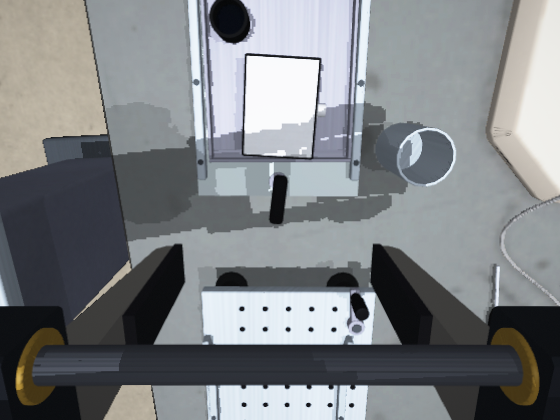

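The wrist view shows the T-handle centred at (279,199), nearly aligned with the tool axes. The pot rim is an ellipse centred at (427,156), and the latch knob runs from (355,296) to (366,316).

```bash
python3 - <<'E'
from h import *
p=r.read_camera('wrist');t=r.read_camera('top');s=r.read_camera('scene')
T=lambda x,y:(t,(x/2.748+140-.3,y/2.75+140-.3))
S=lambda x,y:(s,(x/3+200-.3,y/3+160-.3))
for n,w,a,b,z in[('pin',(279,199),(232,266),(247,302),.134),('pot',(427,156.5),(230,145),(121,306),.08),('knob',(363,313),(347,202),(232,217),.104)]:
    print(n,tri((p,w),T(*a),S(*b)).round(4),tri((p,w),S(*b)).round(4),atz(p,w,z).round(4))
print('tee ends',atz(p,(281,177),.134),atz(p,(277,223),.134))
print('plat entry corners',atz(p,(202,292),.0605),atz(p,(376,288),.0605))
print('stand edge',atz(p,(198,195),.062),atz(p,(359,195),.062))
print('railside', [atz(p,q,.066) for q in [(204,170),(189,30),(359,170),(367,30)]])
E
```

```text
pin [0.496  0.1708 0.1286] [0.4969 0.1706 0.1279] [0.4973 0.1724 0.134 ]
pot [0.6346 0.1886 0.0726] [0.6308 0.1918 0.0798] [0.6328 0.1919 0.08  ]
knob [0.5708 0.0473 0.0978] [0.578  0.0309 0.0752] [0.5718 0.0492 0.104 ]
tee ends [0.49966154 0.18994748 0.134     ] [0.49480681 0.15259373 0.134     ]
plat entry corners [0.41043748 0.05522619 0.0605    ] [0.59502479 0.05133773 0.0605    ]
stand edge [0.41746592 0.16154405 0.062     ] [0.57555758 0.15416119 0.062     ]
railside [array([0.42663951, 0.18670041, 0.066     ]), array([0.42598119, 0.30908086, 0.066     ]), array([0.57440172, 0.17979679, 0.066     ]), array([0.57963235, 0.30190579, 0.066     ])]
```

drive_tool:
  deltas:
    - [[0,0.013,0.2],0.05]
    - [[0.003,0.013,0.4],0.05]
    - [[0.003,0.013,0.6],0.05]
    - [[0.003,0.013,0.78],0.05]
    - [[0.003,0.013,0.88],0.05]

```text
t: 4.3
tool_pos: [0.4954, 0.1713, 0.116]
eef_rot: [0.75, 0.661, -0.001, -0.001]
wrist_force: [-0.3, 0.4, -0.1]
grip_width: 0.0921
finger_force: 0.0
```

drive_tool:
  deltas:
    - [[0,0,0],0]
    - [[0,0,0],0]
    - [[0,0,0],0]
    - [[0,0,0],0]
    - [[0,0,0],0]
  hand: -1
  grip_force: 30

```text
t: 4.8
tool_pos: [0.4976, 0.1715, 0.1196]
eef_rot: [0.75, 0.661, 0.001, 0.001]
wrist_force: [0.4, -0.4, -0.3]
grip_width: 0.0536
finger_force: 0.0
```

drive_tool:
  deltas:
    - [[0,0,0],0]
    - [[0,0,0],0]

```text
t: 5.0
tool_pos: [0.4971, 0.1715, 0.1189]
eef_rot: [0.75, 0.661, 0.0, 0.0]
wrist_force: [0.3, -0.1, 0.1]
grip_width: 0.0377
finger_force: 0.0
```

drive_tool:
  deltas:
    - [[0,0,0.02],0]
    - [[0,0,0.02],0]
    - [[0,0,0.02],0]
    - [[0,0,0.02],0]
    - [[0,0,0.02],0]

```text
t: 5.5
tool_pos: [0.4968, 0.1715, 0.1155]
eef_rot: [0.75, 0.661, -0.0, -0.0]
wrist_force: [0.3, 0.1, -1.1]
grip_width: 0.0106
finger_force: 30.0
```

drive_tool:
  deltas:
    - [[0,0,-0.12],0]
    - [[0,0,-0.25],0]
    - [[0,0,-0.42],0]
    - [[0,0,-0.6],0]
    - [[0,0,-0.75],0]

```text
t: 6.0
tool_pos: [0.4971, 0.1715, 0.2296]
eef_rot: [0.75, 0.661, 0.0, 0.0]
wrist_force: [0.5, -0.5, -0.9]
grip_width: 0.0111
finger_force: 30.0
```

```bash
python3 - <<'E'
from h import *
p=r.read_camera('wrist');save(p,'w2')
s=r.observe();print(s['t'],s['tool_pos'],s['grip_width'],s['wrist_force'])
find(p,['pot_rim','pin'])
print(proj(p,[.6335,.1905,.08]), totool(np.array([.6335,.1905,0])-np.r_[s['tool_pos'][:2],0]))
E
```

```text
6.05 [0.49918785 0.17178432 0.23372326] 0.010402374388545986 [1.32203788 0.9757093  2.50531804]
pot_rim [([375, 114, 466, 182], 0.71)]
pin [([264, 200, 290, 321], 0.86)]
[[432.93630552 149.68908777]] [0.23664743 0.87253874 0.00297638]
```

View pics/w2.png

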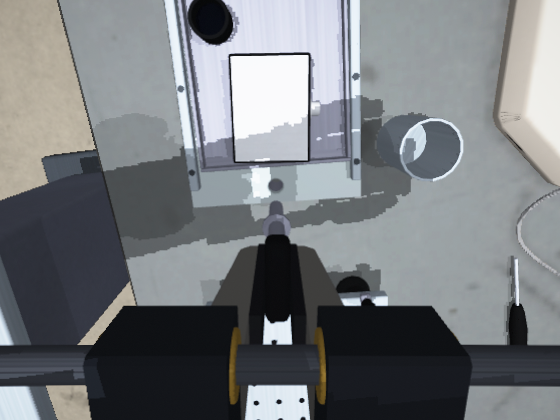

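The pin hangs straight below the grip. The pot rim is centred at (431,149), close to the prediction, and the pot is still upright.

drive_tool:
  deltas:
    - [[0.05,0.16,0],0]
    - [[0.1,0.36,0],0]
    - [[0.15,0.56,0],0]
    - [[0.2,0.74,0],0]
    - [[0.241,0.88,0],0]

```text
t: 6.65
tool_pos: [0.6327, 0.1906, 0.225]
eef_rot: [0.75, 0.661, -0.002, -0.001]
wrist_force: [-0.8, -0.3, -0.2]
grip_width: 0.0109
finger_force: 30.0
```

drive_tool:
  deltas:
    - [[0,0,0],0]
    - [[0,0,0.08],0]
    - [[0,0,0.18],0]

```text
t: 6.95
tool_pos: [0.6314, 0.1907, 0.1998]
eef_rot: [0.75, 0.661, -0.0, -0.0]
wrist_force: [0.4, 0.6, -0.4]
grip_width: 0.0107
finger_force: 30.0
```

```bash
python3 - <<'E'
from h import *
p=r.read_camera('wrist');a=p['frame'][:,:,::-1]
q=r.read_camera('scene')['frame'][190:310,190:310,::-1]
cv2.imwrite('pics/w3.png',np.hstack([cv2.resize(a,(480,360)),cv2.resize(q,(320,360))[:, :, :]]))
s=r.observe();print(s['t'],s['tool_pos'],s['wrist_force'])
E
```

```text
7.05 [0.62934186 0.19045366 0.19680195] [-0.51040301 -0.45248336 -1.07496733]
```

View pics/w3.png

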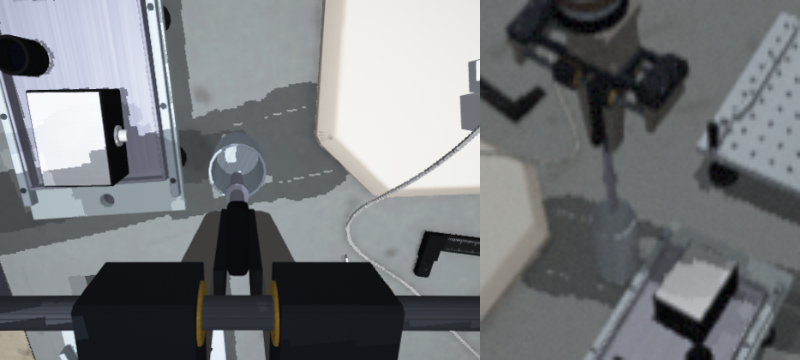

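The pin is above the mouth of the pot in both views (wrist half: pot at (238,168), shaft entering it).

drive_tool:
  deltas:
    - [[0,0,0.1],0]
    - [[0,0,0.22],0]
    - [[0,0,0.36],0]
    - [[0,0,0.48],0]
    - [[0,0,0.575],0]

```text
t: 7.55
tool_pos: [0.6315, 0.1906, 0.113]
eef_rot: [0.75, 0.661, -0.001, -0.0]
wrist_force: [-0.0, 1.1, -0.6]
grip_width: 0.0106
finger_force: 30.0
```

drive_tool:
  deltas:
    - [[0,0,0],0]
    - [[0,0,0],0]
    - [[0,0,0],0]
    - [[0,0,0],0]

```text
t: 7.95
tool_pos: [0.6333, 0.1908, 0.1163]
eef_rot: [0.75, 0.661, 0.001, 0.001]
wrist_force: [0.0, -0.5, -0.4]
grip_width: 0.011
finger_force: 30.0
```

drive_tool:
  deltas:
    - [[0,0,0],0]
    - [[0,0,0],0]
    - [[0,0,0],0]
    - [[0,0,0],0]
    - [[0,0,0],0]
  hand: 0.3

```text
t: 8.45
tool_pos: [0.6324, 0.1907, 0.1149]
eef_rot: [0.75, 0.661, -0.0, 0.0]
wrist_force: [0.4, -0.8, -0.4]
grip_width: 0.0486
finger_force: 0.0
```

drive_tool:
  deltas:
    - [[0,0,-0.1],0]
    - [[0,0,-0.25],0]
    - [[0,0,-0.42],0]
    - [[0,0,-0.6],0]
    - [[0,0,-0.76],0]
  hand: 0.6

```text
t: 8.95
tool_pos: [0.6328, 0.1908, 0.2318]
eef_rot: [0.75, 0.661, 0.001, 0.001]
wrist_force: [0.6, 0.1, -0.1]
grip_width: 0.0736
finger_force: 0.0
```

drive_tool:
  deltas:
    - [[0.18,-0.18,0],-0.09]
    - [[0.4,-0.39,0],-0.18]
    - [[0.62,-0.6,0],-0.27]
    - [[0.84,-0.81,0],-0.36]
    - [[1.0,-0.97,0],-0.45]

```text
t: 9.45
tool_pos: [0.5054, 0.3599, 0.2304]
eef_rot: [0.472, 0.882, 0.001, 0.0]
wrist_force: [0.4, 0.2, -0.6]
grip_width: 0.073
finger_force: 0.0
```

drive_tool:
  deltas:
    - [[0,0,0],-0.09]
    - [[0,0,0],-0.18]
    - [[0,0,0],-0.27]
    - [[0,0,0],-0.36]
    - [[0,0,0],-0.45]

```text
t: 9.95
tool_pos: [0.5072, 0.358, 0.2303]
eef_rot: [0.138, 0.99, 0.0, 0.001]
wrist_force: [-0.2, 0.3, 0.8]
grip_width: 0.0738
finger_force: 0.0
```

drive_tool:
  deltas:
    - [[0,0,0],-0.09]
    - [[0,0,0],-0.15]
    - [[0,0,0],-0.15]

```text
t: 10.25
tool_pos: [0.5072, 0.358, 0.2301]
eef_rot: [0.024, 1.0, 0.0, 0.001]
wrist_force: [-0.2, -0.6, 0.3]
grip_width: 0.0733
finger_force: 0.0
```

```bash
python3 - <<'E'
from h import *
p=r.read_camera('wrist');a=p['frame'][:,:,::-1]
q=r.read_camera('scene')['frame'][240:310,210:270,::-1]
cv2.imwrite('pics/w4.png',np.hstack([a,cv2.resize(q,(240,420))]))
s=r.observe();print(s['t'],s['tool_pos'],R.from_quat(s['eef_rot']).as_matrix().round(3))
find(p,['tray_handle','tube_mid'])
print(proj(p,[.507,.358,.111]))
E
```

```text
10.35 [0.50715778 0.35793281 0.22973435] [[-0.999  0.05   0.001]
 [ 0.05   0.999  0.   ]
 [-0.001  0.    -1.   ]]
tray_handle [([82, 109, 296, 263], 0.94)]
tube_mid [([202, 128, 243, 166], 0.71)]
[[277.69586932 199.05807656]]
```

View pics/w4.png

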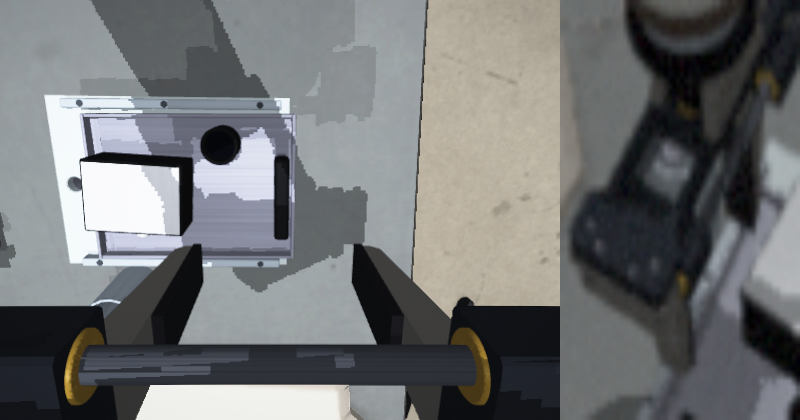

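The handle bar runs (282,156)–(282,239), 4 px off the prediction. The tray is straight between its rails, and the pot is mostly hidden behind the finger.

```bash
python3 - <<'E'
from h import *
p=r.read_camera('wrist');t=r.read_camera('top')
print('handle',atz(p,(282,197.5),.113),tri((p,(282,197.5)),(t,(70/2.748+139.7,251/2.75+139.7))))
print('bar ends',atz(p,(282,157),.113),atz(p,(282,238),.113))
find(t,['pin','pot_rim','latch_knob','pin_grip'])
cv2.imwrite('pics/t5.png',np.hstack([cv2.resize(t['frame'][170:220,200:250,::-1],(400,400),interpolation=cv2.INTER_CUBIC),cv2.resize(t['frame'][190:240,240:290,::-1],(400,400),interpolation=cv2.INTER_CUBIC)]))
E
```

```text
handle [0.50493011 0.36135537 0.113     ] [0.50841447 0.36120778 0.09836759]
bar ends [0.47302645 0.36281742 0.113     ] [0.53882771 0.35980081 0.113     ]
pin [([219, 183, 236, 203], 0.26)]
pot_rim [([219, 186, 231, 206], 0.63), ([189, 222, 219, 247], 0.58)]
latch_knob [([163, 212, 220, 255], 0.62)]
pin_grip [([217, 184, 234, 194], 0.54)]
```

View pics/t5.png

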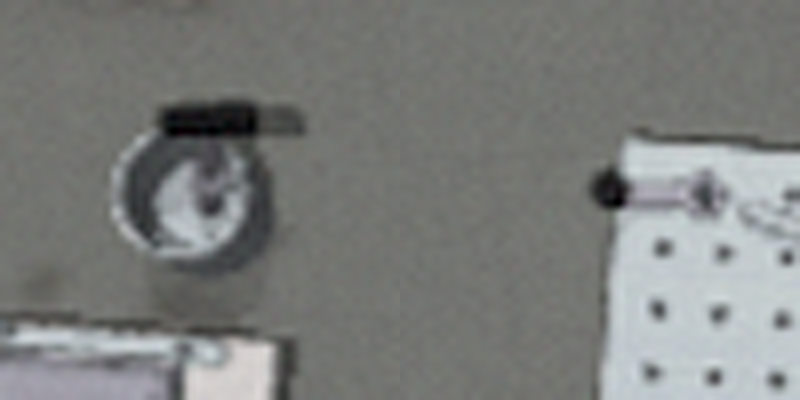

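The pin leans in the upright pot (left half, T-handle at (210,120)). The latch is close to fully open (right half, knob at (610,188)). Next I grasp the tray handle.

drive_tool:
  deltas:
    - [[0.015,0.02,0.22],0]
    - [[0.015,0.02,0.45],0]
    - [[0.015,0.02,0.67],0]
    - [[0.015,0.02,0.85],0]
    - [[0.015,0.02,0.935],0]

```text
t: 11.25
tool_pos: [0.5031, 0.3601, 0.0854]
eef_rot: [0.024, 1.0, -0.001, -0.002]
wrist_force: [-0.2, 0.2, -0.3]
grip_width: 0.0739
finger_force: 0.0
```

drive_tool:
  deltas:
    - [[0,0,0],0]
    - [[0,0,0],0]
    - [[0,0,0],0]
    - [[0,0,0],0]
    - [[0,0,0],0]
  hand: -1
  grip_force: 20

```text
t: 11.75
tool_pos: [0.5055, 0.3613, 0.0898]
eef_rot: [0.024, 1.0, 0.0, 0.001]
wrist_force: [0.2, 0.5, -0.0]
grip_width: 0.0354
finger_force: 0.0
```

drive_tool:
  deltas:
    - [[0,0,0],0]
    - [[0,0,0],0]
    - [[0,0,0],0]
    - [[0,0,0],0]
    - [[0,0,0],0]

```text
t: 12.25
tool_pos: [0.5049, 0.361, 0.0886]
eef_rot: [0.024, 1.0, 0.0, -0.0]
wrist_force: [-0.6, -0.4, 0.2]
grip_width: 0.0115
finger_force: 20.0
```

drive_tool:
  deltas:
    - [[0,0,0],0]
    - [[0,0,0],0]
  grip_force: 60

```text
t: 12.45
tool_pos: [0.5049, 0.361, 0.0886]
eef_rot: [0.024, 1.0, 0.0, -0.0]
wrist_force: [-0.5, 0.6, -0.6]
grip_width: 0.0113
finger_force: 60.0
```

drive_tool:
  deltas:
    - [[0,-0.03,0.005],0]
    - [[0,-0.09,0.005],0]
    - [[0,-0.15,0.005],0]
    - [[0,-0.21,0.005],0]
    - [[0,-0.27,0.005],0]

```text
t: 12.95
tool_pos: [0.5035, 0.3198, 0.0886]
eef_rot: [0.024, 1.0, 0.0, 0.001]
wrist_force: [0.2, 2.2, 5.6]
grip_width: 0.0116
finger_force: 60.0
```

```bash
python3 - <<'E'
from h import *
p=r.read_camera('wrist');s=r.observe();print(s['t'],s['tool_pos'],s['wrist_force'],s['wrist_torque'],s['grip_width'],s['eef_rot'])
for n in ['tray','housing_mid']: print(n,[x for x in r.search_frame(p,n)][:1])
E
```

```text
13.0 [0.50354775 0.31842737 0.08864467] [-2.27536065 -0.53321092  6.54139191] [-0.12305398  0.22545366  0.08679085] 0.011283549268259191 [ 2.43944604e-02  9.99702233e-01 -2.99579577e-04  5.15565574e-04]
tray [{'bbox': [1.6, 126.7, 303.3, 344.8], 'confidence': 0.7}]
housing_mid [{'bbox': [0.8, 196.6, 132.5, 347.3], 'confidence': 0.72}]
```

drive_tool:
  deltas:
    - [[0,-0.06,0],0]
    - [[0,-0.12,0],0]
    - [[0,-0.18,0],0]
    - [[0,-0.24,0],0]
    - [[0,-0.3,0],0]

```text
t: 13.6
tool_pos: [0.5013, 0.2747, 0.0886]
eef_rot: [0.024, 1.0, 0.0, 0.001]
wrist_force: [0.5, 2.1, 5.7]
grip_width: 0.0115
finger_force: 60.0
```

```bash
python3 - <<'E'
from h import *
s=r.observe();print(s['t'],s['tool_pos'],s['wrist_force'],s['wrist_torque'],s['grip_width'],s['eef_rot'])
E
```

```text
13.6 [0.50130828 0.27474632 0.08862593] [0.45497468 2.11498248 5.69691716] [ 0.41511337 -0.04117196  0.03134419] 0.011468458594062259 [2.42082148e-02 9.99706651e-01 3.21675696e-04 6.86335433e-04]
```

drive_tool:
  deltas:
    - [[0,-0.05,0.004],0]
    - [[0,-0.1,0.004],0]
    - [[0,-0.15,0.004],0]
    - [[0,-0.2,0.004],0]
    - [[0,-0.25,0.004],0]

```text
t: 14.1
tool_pos: [0.4999, 0.2376, 0.0886]
eef_rot: [0.024, 1.0, 0.001, 0.001]
wrist_force: [0.1, 3.4, 7.4]
grip_width: 0.0115
finger_force: 60.0
```

```bash
python3 - <<'E'
from h import *
s=r.observe();print(s['t'],s['tool_pos'],s['wrist_force'],s['wrist_torque'],s['grip_width'],s['eef_rot'])
p=r.read_camera('scene');cv2.imwrite('pics/s6.png',cv2.resize(p['frame'][190:340,220:370,::-1],(600,600),interpolation=cv2.INTER_CUBIC))
E
```

```text
14.1 [0.49993089 0.23759005 0.08857443] [0.07226316 3.44534374 7.4112602 ] [ 0.54497182  0.00786556 -0.00856893] 0.011458468139352702 [2.42651251e-02 9.99704664e-01 5.63051185e-04 1.21271499e-03]
```

View pics/s6.png

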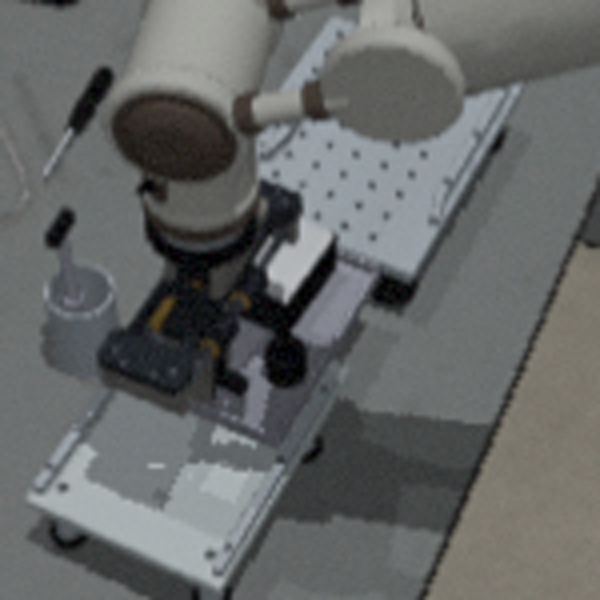

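The tray spans the gap level, with its nose close to the platform entry at (375,265). The housing and tube are upright and the pot is standing.

drive_tool:
  deltas:
    - [[0,-0.04,0],0]
    - [[0,-0.08,0],0]
    - [[0,-0.12,0],0]
    - [[0,-0.16,0],0]
    - [[0,-0.2,0],0]

```text
t: 14.65
tool_pos: [0.4987, 0.2078, 0.0888]
eef_rot: [0.024, 1.0, 0.001, 0.001]
wrist_force: [-0.3, 2.7, 8.4]
grip_width: 0.011
finger_force: 60.0
```

```bash
python3 - <<'E'
from h import *
s=r.observe();print(s['t'],s['tool_pos'],s['wrist_force'],s['wrist_torque'],s['grip_width'],s['eef_rot'])
E
```

```text
14.65 [0.49870302 0.20779923 0.08882717] [-0.34376387  2.72650396  8.41989445] [ 0.71824711  0.00513063 -0.00508524] 0.011043284430120518 [2.43329674e-02 9.99702589e-01 6.89182498e-04 1.47126902e-03]
```

drive_tool:
  deltas:
    - [[0,-0.06,0],0]
    - [[0,-0.12,-0.002],0]
    - [[0,-0.18,-0.004],0]
    - [[0,-0.24,-0.006],0]
    - [[0,-0.3,-0.008],0]

```text
t: 15.15
tool_pos: [0.4953, 0.1623, 0.0886]
eef_rot: [0.024, 1.0, 0.0, 0.0]
wrist_force: [0.6, 2.5, 3.6]
grip_width: 0.0114
finger_force: 60.0
```

```bash
python3 - <<'E'
from h import *
s=r.observe();print(s['t'],s['tool_pos'],s['wrist_force'],s['wrist_torque'],s['grip_width'],s['eef_rot'])
E
```

```text
15.15 [0.49529004 0.16234546 0.08864574] [0.64922693 2.45716876 3.57122961] [ 0.62887775 -0.05313929 -0.00074281] 0.011447018432694557 [2.42102555e-02 9.99706870e-01 1.66804280e-04 9.69312626e-05]
```

drive_tool:
  deltas:
    - [[0,-0.06,0],0]
    - [[0,-0.12,0],0]
    - [[0,-0.18,0],0]
    - [[0,-0.24,0],0]
    - [[0,-0.3,0.003],0]

```text
t: 15.65
tool_pos: [0.4923, 0.1173, 0.0871]
eef_rot: [0.024, 1.0, -0.0, -0.001]
wrist_force: [-0.7, 0.9, -0.4]
grip_width: 0.0115
finger_force: 60.0
```

```bash
python3 - <<'E'
from h import *
s=r.observe();print(s['t'],s['tool_pos'],s['wrist_force'],s['wrist_torque'],s['grip_width'],s['eef_rot'])
E
```

```text
15.65 [0.49233909 0.11729051 0.08711413] [-0.709724    0.90429285 -0.38822269] [ 0.23153972 -0.09248754 -0.04945324] 0.01148737551378756 [ 2.39375886e-02  9.99712948e-01 -2.01328728e-04 -9.86851329e-04]
```

drive_tool:
  deltas:
    - [[0,-0.06,0],0]
    - [[0,-0.12,0],0]
    - [[0,-0.18,0],0]
    - [[0,-0.24,0],0]
    - [[0,-0.3,0],0]

```text
t: 16.15
tool_pos: [0.4908, 0.0726, 0.0878]
eef_rot: [0.024, 1.0, 0.0, -0.0]
wrist_force: [-0.2, 1.4, -2.9]
grip_width: 0.0111
finger_force: 60.0
```

drive_tool:
  deltas:
    - [[0,-0.06,0],0]
    - [[0,-0.12,0],0]
    - [[0,-0.18,0],0]
    - [[0,-0.24,0],0]
    - [[0,-0.3,0],0]

```text
t: 16.65
tool_pos: [0.4887, 0.0277, 0.0879]
eef_rot: [0.024, 1.0, 0.0, -0.0]
wrist_force: [-1.0, 0.8, -2.5]
grip_width: 0.0112
finger_force: 60.0
```

```bash
python3 - <<'E'
from h import *
s=r.observe();print(s['t'],s['tool_pos'],s['wrist_force'],s['wrist_torque'],s['grip_width'],s['eef_rot'])
p=r.read_camera('scene');cv2.imwrite('pics/s7.png',cv2.resize(p['frame'][170:320,220:370,::-1],(600,600),interpolation=cv2.INTER_CUBIC))
E
```

```text
16.65 [0.48871567 0.0276595  0.08792455] [-1.0007005   0.75617495 -2.46527726] [ 0.43363067  0.15842114 -0.14292025] 0.011227612358064607 [ 2.39721718e-02  9.99712602e-01  7.52710191e-05 -2.05668701e-04]
```

View pics/s7.png

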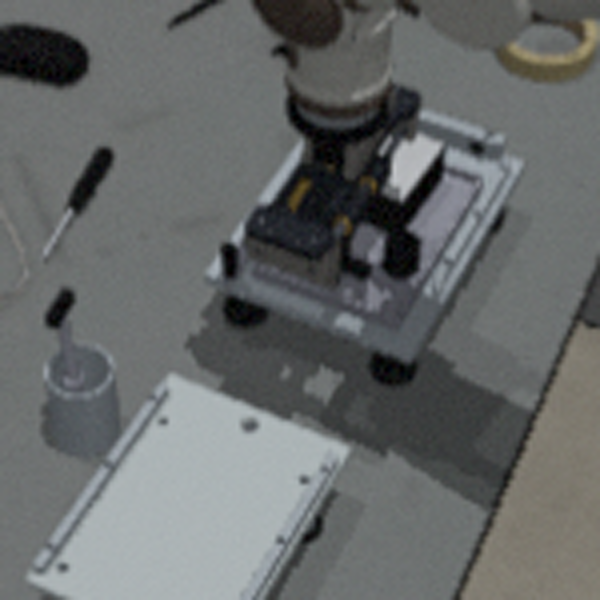

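The tray is wholly over the platform and nose-supported, with about 30 mm left to the end stop. The load is standing.

drive_tool:
  deltas:
    - [[0,-0.03,0.003],0]
    - [[0,-0.06,0.006],0]
    - [[0,-0.09,0.006],0]
    - [[0,-0.12,0.006],0]
    - [[0,-0.15,0.006],0]

```text
t: 17.2
tool_pos: [0.4878, 0.0056, 0.0871]
eef_rot: [0.024, 1.0, 0.0, -0.0]
wrist_force: [-1.2, 2.4, -0.8]
grip_width: 0.0115
finger_force: 60.0
```

drive_tool:
  deltas:
    - [[0,-0.02,0],0]
    - [[0,-0.04,0],0]
    - [[0,-0.06,0],0]
    - [[0,-0.08,0],0]

```text
t: 17.6
tool_pos: [0.4875, -0.0024, 0.0873]
eef_rot: [0.025, 1.0, 0.004, 0.0]
wrist_force: [-0.1, 25.0, 3.3]
grip_width: 0.0112
finger_force: 60.0
```

drive_tool:
  deltas:
    - [[0,0.015,0],0]
    - [[0,0.025,0],0]
    - [[0,0.025,0],0]

```text
t: 17.9
tool_pos: [0.4875, -0.0022, 0.0871]
eef_rot: [0.024, 1.0, 0.0, 0.0]
wrist_force: [-1.3, 3.8, -0.9]
grip_width: 0.011
finger_force: 60.0
```

drive_tool:
  deltas:
    - [[0,0,0],0]
    - [[0,0,0],0]
    - [[0,0,0],0]
  hand: -0.3

```text
t: 18.2
tool_pos: [0.4882, -0.003, 0.0877]
eef_rot: [0.024, 1.0, -0.0, 0.001]
wrist_force: [0.9, -0.2, 0.4]
grip_width: 0.0316
finger_force: 0.0
```

```bash
python3 - <<'E'
from h import *
t=r.read_camera('top')
cv2.imwrite('pics/t8.png',cv2.resize(t['frame'][190:290,240:360,::-1],(720,600),interpolation=cv2.INTER_CUBIC))
s=r.observe();print(s['t'],s['tool_pos'],s['wrist_force'],s['grip_width'])
E
```

```text
18.25 [ 0.48806733 -0.00291834  0.08755684] [0.53949222 0.15410204 0.49940943] 0.03210664891196848
```

The tray is against the end stop (25 N contact, then relaxed) and released. Next I rise and go beside the knob.

drive_tool:
  deltas:
    - [[0,0,-0.15],0]
    - [[0,0,-0.35],0]
    - [[0,0,-0.55],0]
    - [[0,0,-0.73],0]

```text
t: 18.65
tool_pos: [0.4878, -0.0027, 0.1983]
eef_rot: [0.024, 1.0, -0.0, 0.001]
wrist_force: [0.4, -0.5, -0.3]
grip_width: 0.0321
finger_force: 0.0
```

drive_tool:
  deltas:
    - [[-0.2,0.1,0],0]
    - [[-0.4,0.2,0],0]
    - [[-0.6,0.3,0],0]
    - [[-0.75,0.37,0],0]
    - [[-0.75,0.37,0],0]
  hand: -1
  grip_force: 10

```text
t: 19.15
tool_pos: [0.6044, 0.0483, 0.1963]
eef_rot: [0.023, 1.0, -0.0, 0.0]
wrist_force: [-0.2, -0.1, -0.6]
grip_width: 0.0008
finger_force: 0.0
```

```bash
python3 - <<'E'
from h import *
p=r.read_camera('wrist');t=r.read_camera('top');c=r.read_camera('scene')
s=r.observe();print(s['t'],s['tool_pos'],s['grip_width'])
for k in(p,c,t): find(k,['latch_knob','tray','pin']); print(proj(k,[[.571,.0475,.092],[.571,.0475,.104],[.5698,.012,.08]]).round(0).tolist())
a=p['frame'][:,:,::-1];b=cv2.resize(c['frame'][190:260,250:290,::-1],(240,420))
cv2.imwrite('pics/w9.png',np.hstack([a,b]))
E
```

```text
19.3 [0.60191368 0.0473182  0.19643473] 0.00048742258008868596
latch_knob [([221, 147, 285, 170], 0.83)]
tray [([0, 0, 223, 141], 0.61)]
pin [([427, 212, 489, 287], 0.87), ([0, 2, 286, 183], 0.73)]
[[275.0, 161.0], [275.0, 163.0], [228.0, 159.0]]
latch_knob [([270, 229, 286, 242], 0.6)]
tray [([288, 200, 342, 244], 0.73), ([231, 240, 237, 267], 0.53)]
pin [([232, 239, 237, 271], 0.69), ([285, 196, 340, 247], 0.4)]
[[277.0, 233.0], [277.0, 230.0], [282.0, 228.0]]
tray [([278, 217, 336, 265], 0.66)]
[[266.0, 213.0], [266.0, 213.0], [278.0, 214.0]]
```

View pics/w9.png

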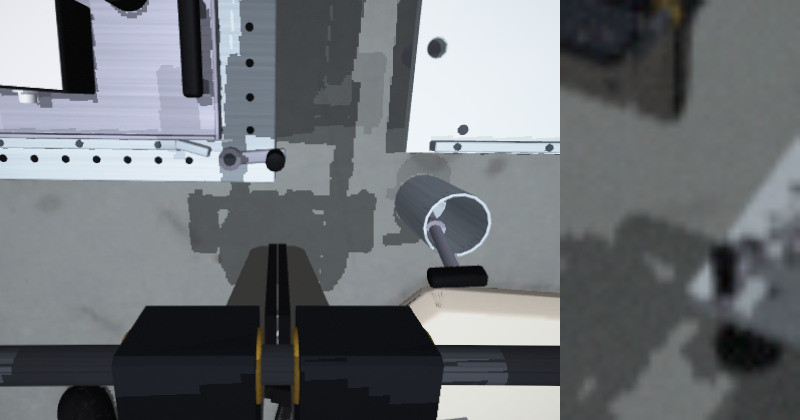

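The knob is at (275,159) and the hinge at (231,158), as predicted. The latch is open, the tray is behind the rails' flare at home, and the pin leans in the pot. Now I go down beside the knob and push it towards the robot.

drive_tool:
  deltas:
    - [[0,0,0.2],0]
    - [[0,0,0.42],0]
    - [[0,0,0.62],0]
    - [[0,0,0.72],0]
    - [[0,0,0.72],0]

```text
t: 20.25
tool_pos: [0.6006, 0.0478, 0.0862]
eef_rot: [0.024, 1.0, 0.0, -0.002]
wrist_force: [0.5, 0.6, -0.2]
grip_width: 0.0006
finger_force: 0.0
```

drive_tool:
  deltas:
    - [[0.06,0,0],0]
    - [[0.12,0,0],0]
    - [[0.18,0,0],0]
    - [[0.24,0,0],0]
    - [[0.3,0,0],0]

```text
t: 20.75
tool_pos: [0.5586, 0.0488, 0.0899]
eef_rot: [0.024, 1.0, -0.001, 0.002]
wrist_force: [7.5, -6.7, -1.3]
grip_width: 0.0006
finger_force: 4.2
```

```bash
python3 - <<'E'
from h import *
p=r.read_camera('wrist');s=r.observe();print(s['t'],s['tool_pos'],s['wrist_force'])
find(p,['latch_knob']);H=np.array([.5698,.012])
print([proj(p,[H[0]-.036*np.sin(a-.05),H[1]+.036*np.cos(a-.05),.0925]).round(0).tolist() for a in(0,.3,.6,.9,1.2,1.57)])
E
```

```text
20.8 [0.55721691 0.04916308 0.08964345] [ 2.21435889  0.66135987 -0.05377226]
latch_knob [([197, 203, 266, 286], 0.61)]
[[[278.0, 287.0]], [[275.0, 268.0]], [[265.0, 249.0]], [[249.0, 233.0]], [[229.0, 223.0]], [[201.0, 218.0]]]
```

drive_tool:
  deltas:
    - [[0,0.12,0],0]
    - [[0,0.25,0],0]
    - [[0.07,0.25,0],0]
    - [[0.13,0.25,0],0]
    - [[0.13,0.25,0],0]

```text
t: 21.35
tool_pos: [0.5379, 0.088, 0.0881]
eef_rot: [0.024, 1.0, -0.0, -0.001]
wrist_force: [0.3, -0.4, -0.5]
grip_width: 0.0005
finger_force: 0.0
```

drive_tool:
  deltas:
    - [[0,-0.06,0],0]
    - [[0,-0.12,0],0]
    - [[0,-0.17,0],0]
    - [[0,-0.22,0],0]
    - [[0,-0.26,0],0]

```text
t: 21.85
tool_pos: [0.5375, 0.0488, 0.0884]
eef_rot: [0.024, 1.0, 0.001, -0.001]
wrist_force: [-1.9, 1.4, -0.3]
grip_width: 0.0006
finger_force: 1.1
```

```bash
python3 - <<'E'
from h import *
p=r.read_camera('wrist');s=r.observe();print(s['t'],s['tool_pos'],s['wrist_force'])
find(p,['latch_knob']);H=np.array([.5698,.012])
print([proj(p,[H[0]-.036*np.sin(a-.05),H[1]+.036*np.cos(a-.05),.0925]).round(0).tolist() for a in(0,.3,.6,.9,1.2,1.57)])
E
```

```text
21.9 [0.53760949 0.04807827 0.08834885] [-0.463859    0.17414252 -0.2203035 ]
latch_knob [([203, 233, 254, 306], 0.8)]
[[[280.0, 327.0]], [[277.0, 308.0]], [[267.0, 290.0]], [[252.0, 275.0]], [[233.0, 265.0]], [[205.0, 261.0]]]
```

drive_tool:
  deltas:
    - [[0,-0.03,0],0]
    - [[0,-0.06,0],0]
    - [[0,-0.09,0],0]
    - [[0,-0.11,0],0]

```text
t: 22.35
tool_pos: [0.5371, 0.034, 0.0886]
eef_rot: [0.024, 1.0, 0.002, -0.0]
wrist_force: [-0.5, 12.4, 1.0]
grip_width: 0.0003
finger_force: 6.3
```

drive_tool:
  deltas:
    - [[0,-0.02,0],0]
    - [[0,-0.03,0],0]
    - [[0,-0.03,0],0]

```text
t: 22.65
tool_pos: [0.537, 0.0335, 0.0886]
eef_rot: [0.025, 1.0, 0.005, 0.0]
wrist_force: [0.0, 21.4, 0.9]
grip_width: 0.0003
finger_force: 10.3
```

```bash
python3 - <<'E'
from h import *
p=r.read_camera('wrist');s=r.observe();print(s['t'],s['tool_pos'],s['wrist_force'])
find(p,['latch_knob']);H=np.array([.5698,.012])
print([proj(p,[H[0]-.036*np.sin(a-.05),H[1]+.036*np.cos(a-.05),.0925]).round(0).tolist() for a in(0,.3,.6,.9,1.2,1.57)])
E
```

```text
22.7 [0.53701947 0.03355955 0.08865862] [ 0.23039836 19.72980798  1.61093772]
latch_knob [([222, 228, 252, 286], 0.87)]
[[[310.0, 326.0]], [[308.0, 307.0]], [[298.0, 289.0]], [[284.0, 275.0]], [[264.0, 265.0]], [[237.0, 260.0]]]
```

drive_tool:
  deltas:
    - [[0,0.1,0],0]
    - [[0,0.2,0],0]
    - [[0,0.2,-0.2],0]
    - [[0,0.2,-0.45],0]
    - [[0,0.2,-0.7],0]

```text
t: 23.25
tool_pos: [0.5382, 0.0584, 0.1946]
eef_rot: [0.024, 1.0, -0.0, -0.0]
wrist_force: [0.8, -0.4, -1.3]
grip_width: 0.0004
finger_force: 0.0
```

drive_tool:
  deltas:
    - [[0,0,0],0]
    - [[0,0,0],0]
    - [[0,0,0],0]

```text
t: 23.55
tool_pos: [0.5376, 0.0584, 0.1921]
eef_rot: [0.024, 1.0, -0.0, -0.001]
wrist_force: [-0.1, 0.1, -0.9]
grip_width: 0.0005
finger_force: 0.0
```

```bash
python3 - <<'E'
from h import *
p=r.read_camera('wrist');t=r.read_camera('top');s=r.observe();print(s['t'],s['tool_pos'],s['wrist_force'])
H=np.array([.5698,.012])
for k in(p,t):
    find(k,['latch_knob','tray','pin','pot_rim','housing_mid','tube_mid','tape_mid','driver_mid','stick_mid'])
    print([proj(k,[H[0]-.036*np.sin(a-.05),H[1]+.036*np.cos(a-.05),.0925]).round(0).tolist()[0] for a in(0,.9,1.2,1.57)], proj(k,[[.488,-.0025,.11],[.484,-.08,.068]]).round(0).tolist())
# dark blob near the closed-knob spot
uv=proj(p,[H[0]-.036,H[1]+.002,.1])[0].astype(int);g=cv2.cvtColor(p['frame'],cv2.COLOR_RGB2GRAY)
x0,y0=uv-25;w=(g[y0:y0+50,x0:x0+50]<50).astype(np.uint8);n,l,st,ce=cv2.connectedComponentsWithStats(w);print(uv,st[1:].tolist(),(ce[1:]+[x0,y0]).round().tolist())
E
```

```text
23.65 [0.53739706 0.05835388 0.19177963] [-0.0725331   0.01355579  0.11492946]
latch_knob [([208, 188, 236, 251], 0.58)]
tray [([0, 51, 214, 226], 0.64)]
pin [([411, 287, 439, 343], 0.89), ([382, 240, 471, 336], 0.48)]
pot_rim [([382, 242, 469, 335], 0.68), ([0, 49, 217, 227], 0.27)]
housing_mid [([0, 100, 98, 195], 0.66)]
tube_mid [([88, 62, 148, 111], 0.66)]
stick_mid [([414, 290, 442, 346], 0.35)]
[[266.0, 249.0], [248.0, 214.0], [236.0, 208.0], [218.0, 204.0]] [[183.0, 146.0], [96.0, 139.0]]
latch_knob [([308, 230, 334, 254], 0.67)]
tray [([275, 218, 338, 267], 0.85)]
pin [([221, 182, 235, 186], 0.37)]
pot_rim [([215, 185, 222, 196], 0.45)]
housing_mid [([305, 229, 334, 254], 0.78)]
tube_mid [([290, 249, 302, 259], 0.37)]
tape_mid [([385, 242, 419, 274], 0.84)]
stick_mid [([379, 186, 392, 198], 0.49)]
[[266.0, 213.0], [270.0, 222.0], [273.0, 224.0], [277.0, 225.0]] [[281.0, 240.0], [306.0, 242.0]]
[216 206] [[0, 0, 7, 17, 96], [49, 0, 1, 4, 4], [16, 12, 22, 27, 423], [49, 31, 1, 2, 2]] [[194.0, 188.0], [240.0, 182.0], [218.0, 206.0], [240.0, 212.0]]
```

The knob blob at (218,206) matches the fully closed prediction (218,204). The tray is home, the pin is in the pot, and the arm is clear.

```bash
python3 -c "
from bench import r
print(r.finish_job())"
```

```text
the job is handed in; nothing more can be done
None
```

I handed the job in after about 24 s of the 72 s allowed. The pin is in the pot, the tray is against the end stop with its load standing, and the latch is closed; the hand-in call returned no verdict, so I can't confirm the score.

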